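Set the packers back under the kota slab with the joint gauge

TASK

Use the flat setting-back gauge to push both blue packers back into the open joint under the upper kota slab: for each one, slide the blade along the stone into the joint, square to its edge, until the fence just rests against the slab's front edge, pressing gently enough that the freshly bedded slab does not shift. Then lay the gauge down flat on the main shelf again, and leave the spirit level, mallet and bath things where they are.

Things in the scene. Friction and masses are not known exactly. Their poses are not given: they have to be found in the camera images.
- gauge_grip (a point): Centre of the gauge's wooden handle (105 long, 24 wide, 24 high), half-way up: 12 above the underside. x runs along the handle towards the blade tip, z up. Along +x from this point: handle ends at 50, fence front face at 65, blade tip at 90. Grip the handle across its 24 width. It starts lying flat on the main shelf, whose top is at z = 0.
- gauge_fence (a point): Centre of the front face of the gauge's steel cross fence (60 wide, 5 thick, from 3 to 27 above the underside), at 12 above the underside; axes as gauge_grip. The steel blade (30 wide, 5 thick) stands out 25 beyond this face, which sets the depth of 25. Blade and handle are level with one another underneath.
- gauge: The whole setting-back gauge: wooden handle, flat steel blade, cross fence; about 240 g. Origin on the underside below the handle's centre; axes as gauge_grip.
- slab_edge (a point): Middle of the lower front edge of the upper kota slab. x points level into the joint (away from the robot), y left along the edge, z up. The open joint under the slab is 7 high and clear for 120 inwards. Its floor, the lower stone's top 7 below this point, stands out 55 in front of the slab as a ledge as wide as the slab, then drops 50 to 80 to the shelf.
- slab: The upper kota slab: 260 wide, 190 deep, 30 thick; origin and axes as slab_edge. It is held only by a wet mortar bed at its back: a push of more than about 10 N shifts it inwards.
- packer_left_front (a point): Left blue plastic horseshoe packer (56 wide, 42 deep, 5.5 thick, about 20 g), loose on the ledge and part-way into the joint, some 70 left of the slab's middle, its closed end sticking out 6 to 16 in front of the slab. This point is the middle of that outer face, half-way up; x points inwards, z up.
- packer_right_front (a point): Right blue packer, the same, about 70 to the right of the middle of the slab.
- lota: Hammered steel lota, 120 across, 112 high; origin under its centre. Leave alone.
- mug: Orange plastic mug, 110 across, 110 high, handle to its +y; origin under its centre. Leave alone.
- soap_box: Pink plastic soap box, 114 x 79 x 40; origin under its centre. Leave alone.
- scrubber: Wooden back scrubber, 300 long along its x, 55 wide at the +x end, 28 high; origin underneath, near the middle. Leave alone.
- level: Yellow spirit level, 230 long along its x, 20 thick, 42 high, standing on the slab towards its back; origin under its centre. Leave alone.
- mallet: Rubber mallet, 270 long along its x, head (90 wide, 60 high) at the +x end; origin underneath. Leave alone.
Things that resemble listed ones, but are neither listed nor needed, are in the scene too. Of the things that look like the gauge, the smallest one is meant.

How it is judged:
By the outcome, as a careful person would: the job done as asked, in the order asked, and still so for the second after the job is handed in, with the robot touching nothing.
It also fails if it takes over 69 s, if anything falls off the work surface, if the arm or the gripper's body presses on something with over 40 N, if the wrist force passes 120 N, or if a joint passes its speed limit or range.

ROBOT

A 6-joint arm with a two-finger parallel gripper is mounted at the origin on the work surface. World frame = base frame: x ahead of the robot, y to its left, z up, the work surface at z = 0. Lengths are in m, angles in rad, forces in N, time in s.
With the tool pointing down it reaches from about 0.275 to 0.975 m from the base axis. Payload 8.4 kg.
Tool frame: the origin (TCP) lies at the centre of the arm's flange, where the gripper is bolted on; the fingertips stand 190 mm ahead of it and the grasp point (between the pads) lies 171 mm ahead of it; z points along the fingers, x is the direction in which the jaws open and shut, and the axes are right-handed (so a half turn about z gives the same grasp; the last joint's range is limited). The gripper opens to 92 mm and grips with 3 to 60 N. Pads are 20 mm wide; open, the fingers measure 128 mm over their backs; the gripper's body (75 mm by 189 mm) begins 69 mm behind the grasp point.
Start: joints at [-1.176, 0.353, 1.633, -0, 1.155, -0.002], TCP at [0.242, -0.576, 0.405] pointing down, gripper open.
Joint ranges: [-2.63, 2.63], [-0.92, 2.1], [0.06, 2.66], [-1.3, 4.44], [0, 2.69], [-3.02, 3.02]. Speed limits (rad/s): [2.22, 2.22, 2.79, 3.14, 3.14, 3.14].

INTERFACE

Orientations are given as a unit quaternion [w, x, y, z].
In Python, from plant import readout, read_camera, camera_info, ticket gives the robot as it stands.
- The arm moves only by the shell command python3 -m creep 'ROWS'. ROWS is JSON, a list of rows, each a list of 3 entries, a list of its own where there are three numbers: the shift along the tool's x, y, z in m, then the turn, a rotation vector about the tool's x, y, z in degrees, then the closure in counts, from 0 (fully open) to 255 (shut). A call has 1 to 10 rows; each row shifts and turns the pose as measured when the row begins, along the tool's axes as they then stand; what a row does not reach is not made up. A row lasts 1/10 s, in which the tool goes at most 50 mm and 8.59 degrees, less where a joint would pass 70% of its speed; a pose out of reach is approached as far as the arm can. A call is refused whole if a number of a shift passes 0.05 or a number of a turn 8.59, either way. A call with a gripper value outside its range is refused whole. The fingers move at their own pace and stop on an object; the grip force is fixed at half the most. Time passes only in rows, so rows that do not move let the fingers close. It gives the time, the measured TCP pose, the force and the opening at its end, in the units of the state.
- readout.get_obs(): the state, without advancing time (a new reading comes with each control period).
- read_camera(name): name is "scene" or "top" or "wrist"; returns (picture, depth): 400x640x3 uint8, red, green, blue; 400x640 float32, m along the optical axis (not along the pixel's ray), 0 where there is no reading.
- camera_info(name): a dict with "fx", "fy", "cx", "cy" (pixels), "R" (3x3) and "t" (3): a world point X has camera coordinates R X + t; the wrist camera has in their place "T_tool_cam" (4x4, takes a point from camera to tool coordinates, whose origin is the TCP and whose axes are the tool frame's). Camera axes: x right, y down, z forward; pixel columns grow to the right and rows downward; lengths in m; the calibration is good to about 2 mm. A picture is of the moment at which its call begins: read the wrist's pose just before it. camera_info takes no time and is no camera call.
- ticket.hand_in(): hands the job in, once; it reports no verdict.
The state is a dict: "clock": time; "qpos": joint angles; "joint_vel": joint speeds; "joint_torque": joint torques, N m; "eef_pos": TCP position; "orientation": TCP orientation; "wrist_force": force on the tool from outside, world axes, zero at the start; "wrist_torque": the same for the moment, N m; "width": finger opening in m.
Only numpy, scipy, OpenCV 4.12 (cv2) and the standard library are available. Lean on these libraries where they do the work, as an engineer would, in place of code of your own. Each camera call takes 0.05 s, during which the arm holds its last target. There are 200 camera calls.

## Working session

There is one attempt and no reset: what is moved stays moved. The work goes in short steps, Python scripts to look and compute and a shell command to move; the robot and the scene stay as the last step left them, time stands still between calls to the robot, and variables do not carry over. Pictures are saved under pics/ and viewed, about 8 in all and at most 12, crops included, and the job is handed in when it is done.

```bash
ls; mkdir -p pics; cat > h.py <<'E'
import numpy as np, cv2
from plant import readout, read_camera, camera_info, ticket
from scipy.spatial.transform import Rotation as Ro
def Rq(q): return Ro.from_quat([q[1],q[2],q[3],q[0]])
def cam(name):
    o=readout.get_obs(); i=camera_info(name); im,d=read_camera(name)
    if name=='wrist':
        T=np.eye(4);T[:3,:3]=Rq(o['orientation']).as_matrix();T[:3,3]=o['eef_pos'];T=T@np.array(i['T_tool_cam'])
    else:
        T=np.eye(4);T[:3,:3]=np.array(i['R']).T;T[:3,3]=-T[:3,:3]@np.array(i['t'])
    return im,d,i,T
def pts(d,i,T):
    v,u=np.indices(d.shape); P=np.stack([(u-i['cx'])/i['fx']*d,(v-i['cy'])/i['fy']*d,d],-1)
    return P@T[:3,:3].T+T[:3,3]
def plane(u,v,z,i,T):
    r=T[:3,:3]@np.array([(u-i['cx'])/i['fx'],(v-i['cy'])/i['fy'],1]); return T[:3,3]+r*(z-T[2,3])/r[2]
def save(n,im): cv2.imwrite('pics/'+n,im[:,:,::-1])
E
python3 - <<'E'
from h import *
for n in('scene','top'):
    im,d,i,T=cam(n); save(n+'.png',im); np.savez('/tmp/'+n,im=im,d=d,T=T,i=[i['fx'],i['fy'],i['cx'],i['cy']]); print(n,T[:3,3],T[:3,2],i['fx'])
print(readout.get_obs())
E
```

```text
pics
scene [ 1.3236885  -0.33181214  0.91161107] [-0.68317179  0.27047277 -0.67832204] 398.5660856808155
top [ 3.39794824e-01 -5.17794589e-04  1.48022876e+00] [ 0.1062461   0.00483992 -0.99432809] 443.6926539515381
{'clock': 0.1, 'qpos': array([-1.17635611e+00,  3.53600300e-01,  1.63405003e+00,  2.62633572e-05,
        1.15517813e+00, -2.44241674e-03]), 'joint_vel': array([ 0.00141219, -0.00178988, -0.00185313, -0.00189224, -0.00107053,
       -0.00059578]), 'joint_torque': array([-7.96858039e-04, -5.94905448e+01, -3.34932339e+01,  6.97967154e-02,
        1.84937508e-02, -2.90215553e-05]), 'eef_pos': array([ 0.24149271, -0.57624197,  0.40402941]), 'orientation': array([-3.53453116e-04,  8.32626821e-01, -5.53834086e-01, -5.06971734e-04]), 'wrist_force': array([-0.07279107,  0.42723799,  0.36972991]), 'wrist_torque': array([ 0.03508219, -0.00706403,  0.0170271 ]), 'width': 0.0919768528362341}
```

View pics/top.png

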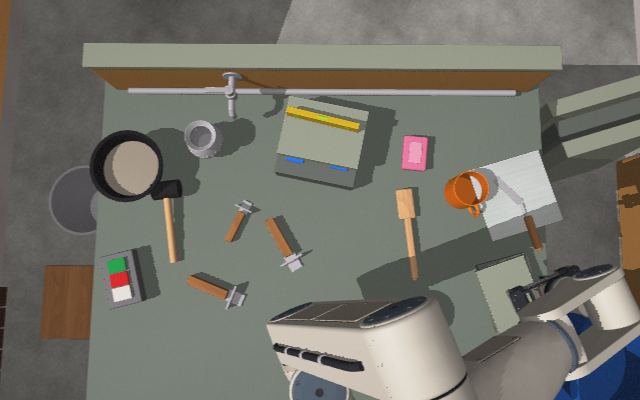

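View pics/scene.png

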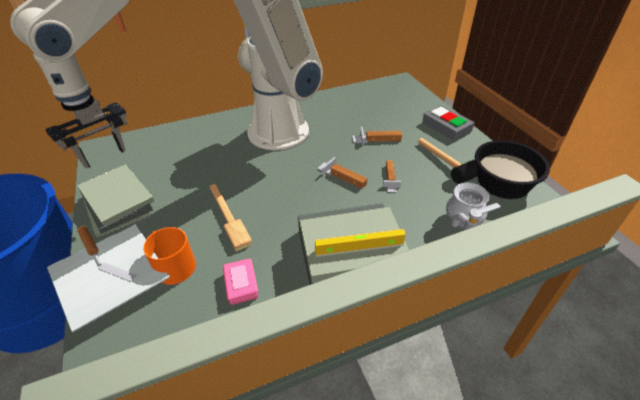

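Top view: three gauge-like tools at (240,222), (285,243) and (218,290). The first looks smallest (about 43 px against 58 and 57). The packers are at (294,160) and (339,168), with the slab above them. Next I measure these and check one crop.

```bash
python3 - <<'E'
from h import *
z=np.load('/tmp/top.npz'); im,d,T=z['im'],z['d'],z['T']; i=dict(zip(['fx','fy','cx','cy'],z['i']))
P=pts(d,i,T); hsv=cv2.cvtColor(im,cv2.COLOR_RGB2HSV)
def blobs(m,zz,lo,box):
    m=m.astype(np.uint8); n,l,s,c=cv2.connectedComponentsWithStats(m)
    for k in range(1,n):
        if s[k,4]<lo: continue
        if not(box[0]<c[k,0]<box[1] and box[2]<c[k,1]<box[3]): continue
        v,u=np.nonzero(l==k); 
        q=np.array([plane(a,b,zz,i,T)[:2] for a,b in zip(u,v)],np.float32)
        r=cv2.minAreaRect(q); vx=cv2.fitLine(q,2,0,.01,.01).ravel()
        print(c[k].round(1),s[k,4],'ctr',np.round(r[0],4),'size',np.round(r[1],4),'dir',vx[:2].round(3),'mean',q.mean(0).round(4), 'zmed',np.median(P[v,u,2]).round(4))
H,S,V=hsv[...,0],hsv[...,1],hsv[...,2]
print('brown');blobs((H>3)&(H<18)&(S>110)&(V>50),.024,60,(170,320,190,320))
print('blue');blobs((H>100)&(H<125)&(S>150)&(V>80),.07,15,(270,370,140,190))
for (u,v) in[(320,140),(340,150),(300,135),(300,170),(335,178),(320,173),(230,270)]: print((u,v),P[v,u].round(4))
c=im[80:310,170:390]; save('crop.png',cv2.resize(c,None,fx=2.6,fy=2.6,interpolation=2))
E
```

```text
brown
[170.6 228.9] 290 ctr [0.4009 0.4904] size [0.2114 0.0185] dir [0.989 0.151] mean [0.4019 0.4902] zmed 0.0312
[234.6 226.2] 230 ctr [0.4122 0.2808] size [0.0238 0.1021] dir [ 0.906 -0.424] mean [0.412  0.2803] zmed 0.0243
[278.3 237.1] 391 ctr [0.378  0.1363] size [0.1351 0.0313] dir [0.864 0.504] mean [0.3775 0.1362] zmed 0.0311
[207.4 286.7] 434 ctr [0.216  0.3633] size [0.1358 0.0334] dir [0.365 0.931] mean [0.2157 0.3632] zmed 0.0312
blue
[294.6 159.6] 66 ctr [0.627  0.0843] size [0.0557 0.0127] dir [0.215 0.977] mean [0.6262 0.0833] zmed 0.0748
[338.3 167.8] 41 ctr [ 0.6001 -0.0571] size [0.0531 0.0077] dir [0.196 0.981] mean [ 0.6    -0.0581] zmed 0.074
(320, 140) [0.6823 0.0016 0.1057]
(340, 150) [ 0.6491 -0.0615  0.1117]
(300, 135) [0.6986 0.0651 0.1038]
(300, 170) [0.5916 0.0653 0.0732]
(335, 178) [ 0.5662 -0.0473  0.0735]
(320, 173) [0.5824 0.0009 0.072 ]
(230, 270) [ 0.2683  0.2968 -0.0032]
```

View pics/crop.png

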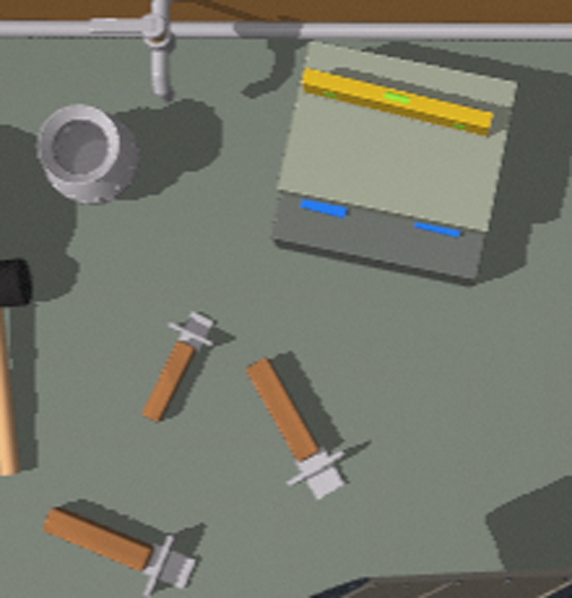

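The crop confirms the choice. The tool at top pixel (235,226) has a 102 x 24 mm handle, 24 mm high. The other two, at (278,237) and (207,287), have 135 mm handles. I turn the tool in place first, then travel.

```bash
python3 -m creep '[[[0,0,0],[0,0,-8.26],0],[[0,0,0],[0,0,-8.26],0],[[0,0,0],[0,0,-8.26],0],[[0,0,0],[0,0,-8.26],0],[[0,0,0],[0,0,-8.26],0],[[0,0,0],[0,0,-8.26],0],[[0,0,0],[0,0,-8.26],0],[[0,0,0],[0,0,-8.26],0],[[0,0,0],[0,0,-8.26],0],[[0,0,0],[0,0,-8.26],0]]'
python3 -m creep '[[[0,0,0],[0,0,-8.26],0],[[0,0,0],[0,0,-8.26],0],[[0,0,0],[0,0,-8.26],0],[[0,0,0],[0,0,-8.26],0],[[0,0,0],[0,0,-8.26],0],[[0,0,0],[0,0,-8.26],0]]'
cat >> h.py <<'E'
def togo(p,yaw):
    "shift in tool axes to TCP p, and turn (deg, tool axes) to tool pointing down with tool x at world angle yaw"
    o=readout.get_obs(); R=Rq(o['orientation']); c,s=np.cos(np.radians(yaw)),np.sin(np.radians(yaw))
    G=Ro.from_matrix(np.array([[c,s,0],[s,-c,0],[0,0,-1]]))
    print('t',round(o['clock'],2),'pos',o['eef_pos'].round(4),'shift',R.inv().apply(np.array(p)-o['eef_pos']).round(4),'turn',(R.inv()*G).as_rotvec(degrees=True).round(2),'F',o['wrist_force'].round(2),'w',round(o['width'],4),'q6',o['qpos'].round(2))
E
python3 -c "
from h import *
togo([.38,.29,.40],64.9)"
```

```text
clock: 1.1
eef_pos: [0.2409, -0.5749, 0.3996]
orientation: [-0.005, 0.987, 0.16, -0.001]
wrist_force: [0.5, -0.2, -0.6]
width: 0.0919
clock: 1.7
eef_pos: [0.2405, -0.574, 0.3969]
orientation: [-0.007, 0.819, 0.573, 0.002]
wrist_force: [-0.3, 0.6, -0.2]
width: 0.0916
t 1.7 pos [ 0.2405 -0.574   0.3969] shift [ 0.8595 -0.165   0.008 ] turn [-0.61 -0.61  5.06] F [-0.31  0.64 -0.21] w 0.0916 q6 [-1.18  0.36  1.64  0.    1.16 -2.4 ]
```

```bash
python3 -m creep '[[[0.048,-0.009,-0.001],[0,0,0.5],0],[[0.048,-0.009,-0.001],[0,0,0.5],0],[[0.048,-0.009,-0.001],[0,0,0.5],0],[[0.048,-0.009,-0.001],[0,0,0.5],0],[[0.048,-0.009,-0.001],[0,0,0.5],0],[[0.048,-0.009,-0.001],[0,0,0.5],0],[[0.048,-0.009,-0.001],[0,0,0.5],0],[[0.048,-0.009,-0.001],[0,0,0.5],0],[[0.048,-0.009,-0.001],[0,0,0.5],0],[[0.048,-0.009,-0.001],[0,0,0.5],0]]'
python3 -c "
from h import *
togo([.38,.29,.40],64.9)"
```

```text
clock: 2.7
eef_pos: [0.3358, -0.0872, 0.4099]
orientation: [-0.008, 0.845, 0.534, 0.002]
wrist_force: [1.7, -0.5, -0.2]
width: 0.0919
t 2.7 pos [ 0.3358 -0.0872  0.4099] shift [ 0.3596 -0.1217  0.0154] turn [-0.66 -0.66 -0.29] F [ 1.69 -0.52 -0.19] w 0.0919 q6 [-0.26 -0.11  2.16  0.01  1.1  -1.4 ]
```

```bash
python3 -m creep '[[[0.049,-0.017,0.001],[0,0,0],0],[[0.049,-0.017,0.001],[0,0,0],0],[[0.049,-0.017,0.001],[-0.3,-0.3,0],0],[[0.049,-0.017,0.001],[-0.3,-0.3,0],0],[[0.049,-0.017,0.001],[0,0,0],0],[[0.049,-0.017,0.001],[0,0,0],0],[[0.046,-0.017,0.001],[0,0,0],0],[[0,0,0],[0,0,0],0]]'
python3 - <<'E'
from h import *
togo([.40,.29,.3],64.9)
im,d,i,T=cam('wrist'); save('w1.png',im); np.savez('/tmp/w1',im=im,d=d,T=T,i=[i['fx'],i['fy'],i['cx'],i['cy']])
print(np.array(i['T_tool_cam']).round(3))
E
```

```text
clock: 3.5
eef_pos: [0.3692, 0.2662, 0.4071]
orientation: [0.0, 0.844, 0.537, 0.003]
wrist_force: [-0.9, 0.2, 0.6]
width: 0.0919
t 3.5 pos [0.3692 0.2662 0.4071] shift [0.034  0.0173 0.1073] turn [ 0.25 -0.31 -0.  ] F [-0.88  0.19  0.6 ] w 0.0919 q6 [ 0.62  0.08  1.98 -0.    1.07 -0.51]
[[ 1.    -0.001 -0.001  0.001]
 [ 0.001  0.964  0.265 -0.075]
 [ 0.    -0.265  0.964  0.021]
 [ 0.     0.     0.     1.   ]]
```

View pics/w1.png

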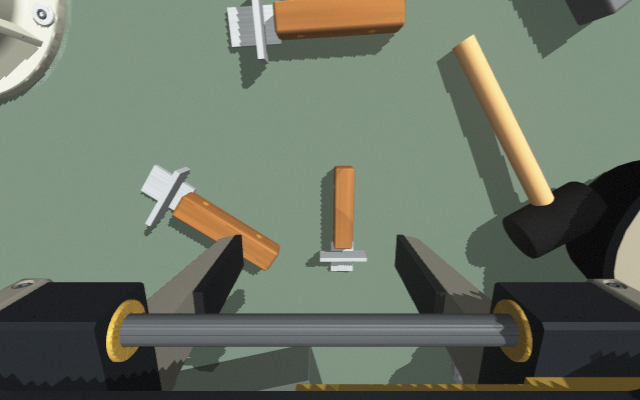

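Wrist view: the small gauge's handle is at about (344,207), with its fence at (343,256) and its tip at (341,268), pointing down the image as wanted. A bigger gauge lies at (225,230), so I must watch the left finger near it.

```bash
python3 - <<'E'
from h import *
z=np.load('/tmp/w1.npz'); im,d,T=z['im'],z['d'],z['T']; i=dict(zip(['fx','fy','cx','cy'],z['i']))
hsv=cv2.cvtColor(im,cv2.COLOR_RGB2HSV);H,S,V=hsv[...,0],hsv[...,1],hsv[...,2]
P=pts(d,i,T)
def rect(m,zz):
    n,l,s,c=cv2.connectedComponentsWithStats(m.astype(np.uint8))
    for k in range(1,n):
        if s[k,4]<300: continue
        v,u=np.nonzero(l==k); q=np.array([plane(a,b,zz,i,T)[:2] for a,b in zip(u,v)],np.float32)
        f=cv2.fitLine(q,2,0,.01,.01).ravel()[:2]
        r=cv2.minAreaRect(q)
        print(c[k].round(),s[k,4],np.round(r[0],4),np.round(r[1],4),'ang',np.degrees(np.arctan2(f[1],f[0])).round(2),'z',np.median(P[v,u,2]).round(4))
        print('  corners',cv2.boxPoints(r).round(4).tolist())
rect((H>3)&(H<18)&(S>100)&(V>60)&(P[...,2]>.015)&(P[...,2]<.04),.024)
E
```

```text
[337.  16.] 4324 [0.216  0.3643] [0.1361 0.0342] ang 66.68 z 0.0298
  corners [[0.17470000684261322, 0.3075999915599823], [0.20649999380111694, 0.2948000133037567], [0.2572000026702881, 0.421099990606308], [0.22550000250339508, 0.43380001187324524]]
[499. 126.] 2165 [0.4041 0.4859] [0.2206 0.0147] ang 8.92 z 0.0254
  corners [[0.29409998655319214, 0.47530001401901245], [0.29649999737739563, 0.4607999920845032], [0.51419997215271, 0.4964999854564667], [0.5117999911308289, 0.5110999941825867]]
[343. 207.] 1551 [0.4107 0.2828] [0.0237 0.1038] ang -25.11 z 0.0225
  corners [[0.3587000072002411, 0.29420000314712524], [0.45260000228881836, 0.25], [0.4627000093460083, 0.27140000462532043], [0.36880001425743103, 0.3156000077724457]]
[224. 230.] 2584 [0.3764 0.138 ] [0.1366 0.0367] ang 31.26 z 0.0295
  corners [[0.30820000171661377, 0.1193000003695488], [0.32679998874664307, 0.08760000020265579], [0.4447000026702881, 0.156700000166893], [0.4260999858379364, 0.188400000333786]]
```

```bash
cat >g.py <<'E'
from h import *
togo([.4105,.2825,.193],64.9)
E
python3 g.py; python3 -m creep '[[[0.015,0.01,0.034],[0,0,0],0],[[0.013,0.01,0.034],[0,0,0],0],[[0.003,0.009,0.034],[0,0,0],0],[[0,0,0.034],[0,0,0],0],[[0,0,0.028],[0,0,0],0],[[0,0,0.01],[0,0,0],0],[[0,0,0],[0,0,0],0]]'; python3 g.py
```

```text
t 3.55 pos [0.3688 0.2641 0.4067] shift [0.0337 0.0291 0.214 ] turn [ 0.23 -0.17 -0.01] F [-0.37  0.05  0.43] w 0.0918 q6 [ 0.62  0.08  1.98 -0.    1.08 -0.51]
clock: 4.25
eef_pos: [0.4105, 0.2743, 0.2286]
orientation: [0.002, 0.844, 0.536, 0.002]
wrist_force: [0.1, 0.3, 0.5]
width: 0.0922
t 4.25 pos [0.4105 0.2743 0.2286] shift [ 0.0074 -0.0037  0.0356] turn [ 0.29 -0.11 -0.13] F [0.13 0.28 0.49] w 0.0922 q6 [ 0.59  0.4   2.05 -0.01  0.69 -0.54]
```

```bash
python3 -m creep '[[[0.006,-0.003,0.01],[0.2,-0.1,0],0],[[0.004,-0.002,0.01],[0,0,0],0],[[0,0,0.007],[0,0,0],0],[[0,0,0.004],[0,0,0],0],[[0,0,0],[0,0,0],0]]'; python3 g.py
```

```text
clock: 4.75
eef_pos: [0.4118, 0.2868, 0.1989]
orientation: [0.0, 0.845, 0.535, 0.003]
wrist_force: [0.5, -0.0, 0.1]
width: 0.0919
t 4.75 pos [0.4118 0.2868 0.1989] shift [-0.0044  0.0007  0.0059] turn [ 0.24 -0.28 -0.14] F [ 0.54 -0.    0.15] w 0.0919 q6 [ 0.61  0.47  2.04 -0.    0.63 -0.52]
```

```bash
python3 -m creep '[[[-0.003,0,0.003],[0.2,-0.3,0],0],[[-0.001,0,0.002],[0,0,0],0],[[0,0,0],[0,0,0],0]]'; python3 g.py;  python3 -m creep '[[[0,0,0],[0,0,0],255],[[0,0,-0.0003],[0,0,0],255],[[0,0,-0.0003],[0,0,0],255],[[0,0,-0.0003],[0,0,0],255],[[0,0,-0.0003],[0,0,0],255],[[0,0,-0.0003],[0,0,0],255],[[0,0,-0.0003],[0,0,0],255],[[0,0,-0.0003],[0,0,0],255]]'; python3 g.py
```

```text
clock: 5.05
eef_pos: [0.41, 0.283, 0.194]
orientation: [0.0, 0.844, 0.536, 0.0]
wrist_force: [-0.3, 0.0, 1.0]
width: 0.0916
t 5.05 pos [0.41  0.283 0.194] shift [-0.0002  0.0007  0.001 ] turn [ 0.05  0.01 -0.12] F [-0.26  0.02  0.96] w 0.0916 q6 [ 0.6   0.47  2.05 -0.    0.62 -0.53]
clock: 5.85
eef_pos: [0.4102, 0.283, 0.1968]
orientation: [0.0, 0.845, 0.536, 0.001]
wrist_force: [0.3, -0.3, -0.2]
width: 0.0299
t 5.85 pos [0.4102 0.283  0.1968] shift [-0.0004  0.0005  0.0038] turn [ 0.08 -0.04 -0.14] F [ 0.32 -0.27 -0.24] w 0.0299 q6 [ 0.6   0.47  2.05 -0.    0.62 -0.53]
```

```bash
python3 -m creep '[[[0,0,0.0018],[0,0,0],255],[[0,0,0.001],[0,0,0],255],[[0,0,0],[0,0,0],255],[[0,0,0],[0,0,0],255],[[0,0,0],[0,0,0],255]]'; python3 g.py
```

```text
clock: 6.35
eef_pos: [0.4103, 0.2831, 0.1956]
orientation: [0.0, 0.844, 0.536, 0.001]
wrist_force: [-0.5, 0.0, 0.0]
width: 0.0237
t 6.35 pos [0.4103 0.2831 0.1956] shift [-0.0005  0.0004  0.0026] turn [ 0.1  -0.05 -0.09] F [-0.47  0.01  0.02] w 0.0237 q6 [ 0.6   0.47  2.05 -0.    0.62 -0.53]
```

```bash
python3 -m creep '[[[0,0,-0.01],[0,0,0],255],[[0,0,-0.03],[0,0,0],255],[[0,0,-0.04],[0,0,0],255],[[0,0,-0.04],[0,0,-2],255],[[0,0,-0.04],[0,0,-4],255],[[0,0,-0.03],[0,0,-5],255],[[0,0,-0.01],[0,0,-2.4],255]]'; sed -i 's/^togo.*/togo([.55,.026,.40],78.3)/' g.py; python3 g.py
```

```text
clock: 7.05
eef_pos: [0.4081, 0.2819, 0.4027]
orientation: [-0.0, 0.774, 0.634, -0.004]
wrist_force: [0.7, 0.6, -3.4]
width: 0.0238
t 7.05 pos [0.4081 0.2819 0.4027] shift [-0.2229  0.1896  0.0031] turn [-0.3   0.35  0.33] F [ 0.67  0.63 -3.4 ] w 0.0238 q6 [ 0.6   0.16  1.9  -0.    1.09 -0.77]
```

```bash
python3 -m creep '[[[-0.03,0.025,0],[0,0,0],255],[[-0.04,0.034,0],[0,0,0],255],[[-0.04,0.034,0],[0,0,0],255],[[-0.04,0.034,0],[0,0,0],255],[[-0.04,0.034,0],[0,0,0],255],[[-0.02,0.018,0],[0,0,0],255],[[0,0,0],[0,0,0],255],[[0,0,0],[0,0,0],255]]'; python3 g.py
python3 - <<'E'
from h import *
im,d,i,T=cam('wrist'); save('w2.png',im); np.savez('/tmp/w2',im=im,d=d,T=T,i=[i['fx'],i['fy'],i['cx'],i['cy']])
E
```

```text
clock: 7.85
eef_pos: [0.5398, 0.0417, 0.4091]
orientation: [-0.0, 0.772, 0.635, -0.001]
wrist_force: [-0.3, -0.4, -2.5]
width: 0.0237
t 7.85 pos [0.5398 0.0417 0.4091] shift [-0.0134  0.013   0.0091] turn [-0.12  0.1   0.61] F [-0.31 -0.43 -2.49] w 0.0237 q6 [ 0.07  0.22  1.81 -0.    1.12 -1.3 ]
```

View pics/w2.png

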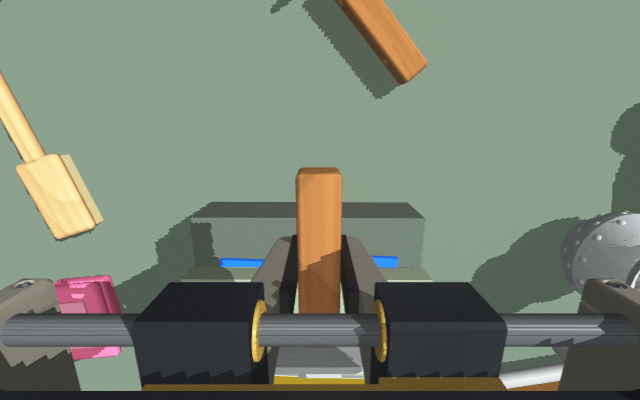

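Wrist view 2: the ledge edge is at row 217, the packers at (242,263) and (385,261), and the slab edge at row 268, partly hidden. I back off 60 mm for a clear view.

```bash
python3 -m creep '[[[0,-0.025,0],[0,0,0],255],[[0,-0.025,0],[0,0,0],255],[[0,-0.01,0],[0,0,0],255],[[0,0,0],[0,0,0],255],[[0,0,0],[0,0,0],255]]' | head -2
python3 - <<'E'
from h import *
im,d,i,T=cam('wrist'); save('w3.png',im[100:340]); np.savez('/tmp/w3',im=im,d=d,T=T,i=[i['fx'],i['fy'],i['cx'],i['cy']])
P=pts(d,i,T); 
for c in (205,225,245,390,410): 
  print(c,[(r,*P[r,c].round(3).tolist()) for r in range(150,262,6)])
E
```

```text
clock: 8.4
eef_pos: [0.4772, 0.058, 0.4096]
205 [(150, 0.41, -0.075, -0.003), (156, 0.417, -0.077, -0.001), (162, 0.424, -0.079, -0.001), (168, 0.432, -0.081, -0.001), (174, 0.439, -0.084, -0.002), (180, 0.447, -0.085, -0.001), (186, 0.454, -0.088, -0.001), (192, 0.462, -0.09, -0.002), (198, 0.47, -0.092, -0.001), (204, 0.477, -0.094, -0.0), (210, 0.486, -0.097, -0.002), (216, 0.494, -0.1, -0.002), (222, 0.502, -0.101, -0.0), (228, 0.51, -0.104, -0.001), (234, 0.518, -0.107, -0.001), (240, 0.527, -0.11, -0.003), (246, 0.534, -0.111, 0.001), (252, 0.544, -0.114, -0.002), (258, 0.538, -0.099, 0.036)]
225 [(150, 0.415, -0.05, -0.002), (156, 0.422, -0.052, -0.001), (162, 0.429, -0.054, -0.001), (168, 0.437, -0.056, -0.001), (174, 0.444, -0.058, -0.0), (180, 0.452, -0.061, -0.003), (186, 0.459, -0.062, -0.001), (192, 0.467, -0.064, -0.0), (198, 0.475, -0.067, -0.001), (204, 0.483, -0.069, -0.001), (210, 0.491, -0.071, -0.002), (216, 0.498, -0.073, -0.001), (222, 0.506, -0.075, -0.0), (228, 0.515, -0.077, -0.0), (234, 0.524, -0.08, -0.002), (240, 0.532, -0.083, -0.002), (246, 0.54, -0.084,
[... 1016 characters left out ...]
57, 0.141, -0.002), (234, 0.566, 0.14, -0.003), (240, 0.574, 0.138, -0.001), (246, 0.582, 0.137, -0.0), (252, 0.584, 0.134, 0.013), (258, 0.584, 0.13, 0.031)]
410 [(150, 0.458, 0.179, -0.003), (156, 0.466, 0.178, -0.002), (162, 0.473, 0.177, -0.0), (168, 0.481, 0.176, -0.0), (174, 0.488, 0.175, -0.001), (180, 0.496, 0.174, -0.002), (186, 0.504, 0.174, -0.002), (192, 0.512, 0.173, -0.001), (198, 0.52, 0.172, -0.001), (204, 0.528, 0.17, 0.0), (210, 0.536, 0.17, -0.001), (216, 0.545, 0.169, -0.001), (222, 0.553, 0.168, -0.001), (228, 0.403, 0.073, 0.389), (234, 0.57, 0.166, -0.001), (240, 0.579, 0.165, -0.002), (246, 0.587, 0.164, -0.0), (252, 0.596, 0.163, -0.001), (258, 0.606, 0.162, -0.002)]
```

View pics/w3.png

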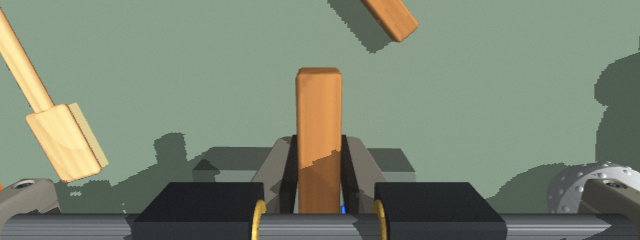

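The third view has the slab hidden behind the gripper, because backing off moves it down the image. I go forward instead.

```bash
python3 -m creep '[[[0,0.03,0],[0,0,0],255],[[0,0.035,0],[0,0,0],255],[[0,0.025,0],[0,0,0],255],[[0,0.01,0],[0,0,0],255],[[0,0,0],[0,0,0],255],[[0,0,0],[0,0,0],255]]' | head -2
python3 - <<'E'
from h import *
im,d,i,T=cam('wrist'); save('w4.png',cv2.resize(im[130:300,150:470],None,fx=2.5,fy=2.5)); np.savez('/tmp/w4',im=im,d=d,T=T,i=[i['fx'],i['fy'],i['cx'],i['cy']])
P=pts(d,i,T); hsv=cv2.cvtColor(im,cv2.COLOR_RGB2HSV);H,S,V=hsv[...,0],hsv[...,1],hsv[...,2]
a=np.radians(78.4); ex=np.array([np.sin(a),-np.cos(a)]); ey=np.array([np.cos(a),np.sin(a)])
m=np.zeros(d.shape,bool);m[100:280,150:470]=1
L=m&(P[...,2]>.06)&(P[...,2]<.085); U=m&(P[...,2]>.095)&(P[...,2]<.125)
print('ledge z',np.median(P[L][:,2]),'slab z',np.median(P[U][:,2]),L.sum(),U.sum())
zl,zu=np.median(P[L][:,2]),np.median(P[U][:,2])
def fit(mask,z,which,cols):
    r=[]
    for c in cols:
        v=np.nonzero(mask[:,c])[0]
        if len(v)<3: continue
        r.append(plane(c,(v.min() -.5 if which=='min' else v.max()+.5),z,i,T)[:2])
    r=np.array(r,np.float32); f=cv2.fitLine(r,cv2.DIST_HUBER,0,.001,.001).ravel()
    print('line dir',np.degrees(np.arctan2(f[1],f[0])).round(2),'pt',f[2:].round(4),'n',len(r), 'off',(f[2:]@ex).round(4)); 
cols=list(range(195,260))+list(range(385,430))
fit(L,zl,'min',cols); fit(U,zu,'min',cols)
U2=np.argwhere(U); 
q=np.array([plane(b,a_,zu,i,T)[:2] for a_,b in U2]); print('slab lateral',(q@ey).min(),(q@ey).max())
B=m&(H>100)&(H<125)&(S>130)&(V>70)
n,l,s,c=cv2.connectedComponentsWithStats(B.astype(np.uint8))
for k in range(1,n):
    if s[k,4]<20: continue
    v,u=np.nonzero(l==k); q=np.array([plane(x,y,zl+.0055,i,T)[:2] for x,y in zip(u,v)])
    fr=np.array([plane(x,v[u==x].min()-.5,zl+.0055,i,T)[:2] for x in np.unique(u)],np.float32); f=cv2.fitLine(fr,cv2.DIST_HUBER,0,.001,.001).ravel()
    print('blue',s[k],'lat',(q@ey).min().round(4),(q@ey).max().round(4),'x',(q@ex).min().round(4),(q@ex).max().round(4),'front dir',np.degrees(np.arctan2(f[1],f[0])).round(2),'off',(f[2:]@ex).round(4))
E
```

```text
clock: 9.05
eef_pos: [0.5815, 0.039, 0.4085]
ledge z 0.06820682244972384 slab z 0.10495528571588078 10762 6108
line dir 78.8 pt [5.563e-01 4.000e-04] n 104 off 0.5449
line dir 78.61 pt [0.613  0.0152] n 110 off 0.5974
slab lateral 0.007572571534097767 0.2665608891480659
blue [342 220  54  13 623] lat 0.1812 0.2382 x 0.5877 0.6017 front dir 76.25 off 0.5882
blue [211 223  53   9 438] lat 0.0388 0.0955 x 0.5932 0.6027 front dir 77.0 off 0.5932
```

View pics/w4.png

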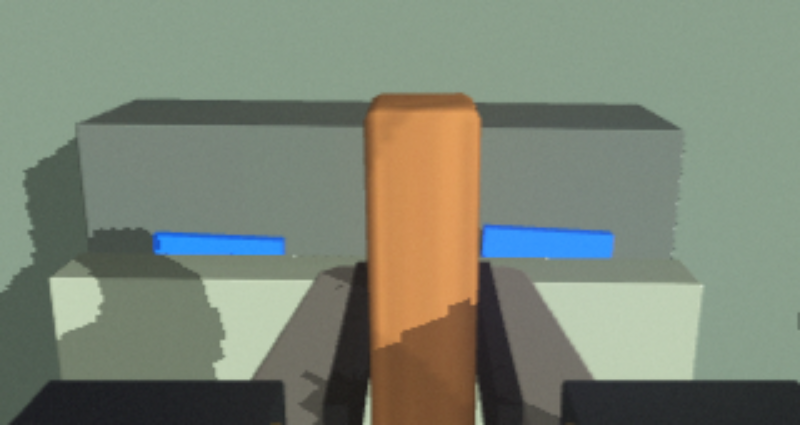

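The forward view is clear: the right packer is at crop (220,244), the left at (547,242), and the slab's top front edge at row 280. Measured, the packers stick out 12.8 mm (left) and 7.8 mm (right), the edge direction is 78.7°, and the ledge is at z≈0.069. I go to the left start pose.

```bash
sed -i 's/^togo.*/togo([.5226,.1061,.29],78.7)/' g.py; python3 g.py; python3 -m creep '[[[0.025,-0.025,0],[0,0,-0.2],255],[[0.025,-0.025,0],[0,0,-0.2],255],[[0.004,-0.015,0.02],[0,0,0],255],[[0,-0.005,0.03],[0,0,0],255],[[0,0,0.03],[0,0,0],255],[[0,0,0.015],[0,0,0],255],[[0,0,0],[0,0,0],255],[[0,0,0],[0,0,0],255]]'; python3 g.py
```

```text
t 9.1 pos [0.5813 0.0391 0.4085] shift [ 0.0551 -0.0699  0.1186] turn [-0.12  0.05  0.62] F [ 0.79  0.64 -1.36] w 0.0237 q6 [ 0.06  0.28  1.72 -0.    1.14 -1.32]
clock: 9.9
eef_pos: [0.513, 0.1081, 0.3137]
orientation: [-0.0, 0.767, 0.642, -0.0]
wrist_force: [-0.2, 0.2, -2.9]
width: 0.0237
t 9.9 pos [0.513  0.1081 0.3137] shift [-0.0003  0.0099  0.0237] turn [-0.04 -0.02  1.14] F [-0.2   0.22 -2.88] w 0.0237 q6 [ 0.2   0.31  1.93  0.    0.9  -1.19]
```

```bash
sed -i 's/^togo.*/togo([.5226,.1061,.268],78.7)/' g.py; python3 -m creep '[[[0,0.005,0.012],[0,0,0.6],255],[[0,0.004,0.012],[0,0,0.5],255],[[0,0.001,0.01],[0,0,0],255],[[0,0,0.005],[0,0,0],255],[[0,0,0],[0,0,0],255],[[0,0,0],[0,0,0],255]]'; python3 g.py
```

```text
clock: 10.5
eef_pos: [0.5247, 0.1061, 0.2738]
orientation: [0.001, 0.774, 0.633, 0.002]
wrist_force: [0.4, -0.5, -2.4]
width: 0.0238
t 10.5 pos [0.5247 0.1061 0.2738] shift [-0.0004 -0.0021  0.0058] turn [ 0.17 -0.1  -0.09] F [ 0.4  -0.51 -2.45] w 0.0238 q6 [ 0.2   0.38  1.94  0.    0.82 -1.18]
```

```bash
C="python3 -m creep"; python3 -m creep '[[[0,-0.002,0.003],[0.15,-0.1,-0.1],255],[[0,0,0.002],[0,0,0],255],[[0,0,0],[0,0,0],255]]';python3 g.py; python3 -m creep '[[[0,0,0.001],[0,0,0],255],[[0,0,0],[0,0,0],255]]'; python3 -m creep '[[[0,0,0.001],[0,0,0],255],[[0,0,0],[0,0,0],255]]'; python3 g.py
```

```text
clock: 10.8
eef_pos: [0.5227, 0.1066, 0.269]
orientation: [0.0, 0.773, 0.634, 0.0]
wrist_force: [0.3, -0.3, -2.9]
width: 0.0237
t 10.8 pos [0.5227 0.1066 0.269 ] shift [-0.0005  0.      0.001 ] turn [ 0.05 -0.02  0.02] F [ 0.31 -0.33 -2.87] w 0.0237 q6 [ 0.2   0.39  1.94 -0.    0.81 -1.18]
clock: 11.0
eef_pos: [0.5227, 0.1066, 0.2682]
orientation: [0.0, 0.773, 0.634, 0.001]
wrist_force: [-0.6, -0.1, -2.7]
width: 0.0237
clock: 11.2
eef_pos: [0.5228, 0.1067, 0.2673]
orientation: [0.0, 0.773, 0.634, 0.001]
wrist_force: [0.7, -0.3, -2.2]
width: 0.0235
t 11.2 pos [0.5228 0.1067 0.2673] shift [-0.0006 -0.     -0.0007] turn [ 0.09 -0.04  0.03] F [ 0.67 -0.25 -2.23] w 0.0235 q6 [ 0.2   0.39  1.94 -0.    0.81 -1.18]
```

```bash
for k in 1; do python3 -m creep '[[[0,0,0.0008],[0,0,0],255],[[0,0,0],[0,0,0],255]]'; python3 -m creep '[[[0,0,0.0008],[0,0,0],255],[[0,0,0],[0,0,0],255]]';python3 -m creep '[[[0,0,0.0008],[0,0,0],255],[[0,0,0],[0,0,0],255]]'; done; python3 g.py
```

```text
clock: 11.4
eef_pos: [0.5228, 0.1067, 0.2665]
orientation: [0.0, 0.773, 0.634, 0.001]
wrist_force: [0.3, -0.5, -1.7]
width: 0.0236
clock: 11.6
eef_pos: [0.5229, 0.1067, 0.2657]
orientation: [0.0, 0.773, 0.634, 0.001]
wrist_force: [0.3, 0.2, -3.3]
width: 0.024
clock: 11.8
eef_pos: [0.5229, 0.1067, 0.265]
orientation: [0.001, 0.773, 0.634, 0.001]
wrist_force: [-0.8, 0.9, 0.2]
width: 0.0238
t 11.8 pos [0.5229 0.1067 0.265 ] shift [-0.0006 -0.0002 -0.003 ] turn [ 0.12 -0.05  0.02] F [-0.82  0.93  0.17] w 0.0238 q6 [ 0.2   0.39  1.94 -0.    0.8  -1.18]
```

Blade contact with the stone at TCP z≈0.265 (Fz rose by about 2.5 N). I slide in.

```bash
cat > f.py <<'E'
from h import *
# advance: distance of nominal fence from slab edge (mm), force along joint
o=readout.get_obs(); a=np.radians(78.7); ex=np.array([np.sin(a),-np.cos(a)]); ey=np.array([np.cos(a),np.sin(a)]); mid=np.array([.6163,.0133])
r=o['eef_pos'][:2]-mid; R=Rq(o['orientation']).as_matrix()
print('t',round(o['clock'],2),'fence gap mm',(-(r@ex)*1e3-65).round(2),'lat',(r@ey*1e3).round(2),'z',(o['eef_pos'][2]*1e3).round(2),'Fx',(o['wrist_force'][:2]@ex).round(2),'Fz',o['wrist_force'][2].round(2),'xdir',np.degrees(np.arctan2(R[1,0],R[0,0])).round(2),'tilt',(R[2,:2]*57.3).round(2),'w',o['width'].round(4))
E
python3 f.py; python3 -m creep '[[[0,0.004,-0.0002],[0,0,0],255],[[0,0.004,0],[0,0,0],255],[[0,0.004,0],[0,0,0],255],[[0,0.004,0],[0,0,0],255],[[0,0.004,0],[0,0,0],255],[[0,0,0],[0,0,0],255]]' >/dev/null; python3 f.py;  python3 -m creep '[[[0,0.004,0],[0,0,0],255],[[0,0.003,0],[0,0,0],255],[[0,0.003,0],[0,0,0],255],[[0,0,0],[0,0,0],255]]'>/dev/null; python3 f.py
```

```text
Traceback (most recent call last):
  File "f.py", line 5, in <module>
    print('t',round(o['clock'],2),'fence gap mm',(-(r@ex)*1e3-65).round(2),'lat',(r@ey*1e3).round(2),'z',(o['eef_pos'][2]*1e3).round(2),'Fx',(o['wrist_force'][:2]@ex).round(2),'Fz',o['wrist_force'][2].round(2),'xdir',np.degrees(np.arctan2(R[1,0],R[0,0])).round(2),'tilt',(R[2,:2]*57.3).round(2),'w',o['width'].round(4))
                                                                                                                                                                                                                                                                                                           ^^^^^^^^^^^^^^^^
AttributeError: 'float' object has no attribute 'round'
Traceback (most recent call last):
  File "f.py", line 5, in <module>
    print('t',round(o['clock'],2),'fence gap mm',(-(r@ex)*1e3-65).round(2),'lat',(r@ey*1e3).round(2),'z',(o['eef_pos'][2]*1e3).round(2),'Fx',(o['wrist_force'][:2]@ex).round(2),'Fz',o['wrist_force'][2].round(2),'xdir',np.degrees(np.arctan2(R[1,0],R[0,0])).round(2),'til
[... 485 characters left out ...]
<module>
    print('t',round(o['clock'],2),'fence gap mm',(-(r@ex)*1e3-65).round(2),'lat',(r@ey*1e3).round(2),'z',(o['eef_pos'][2]*1e3).round(2),'Fx',(o['wrist_force'][:2]@ex).round(2),'Fz',o['wrist_force'][2].round(2),'xdir',np.degrees(np.arctan2(R[1,0],R[0,0])).round(2),'tilt',(R[2,:2]*57.3).round(2),'w',o['width'].round(4))
                                                                                                                                                                                                                                                                                                           ^^^^^^^^^^^^^^^^
AttributeError: 'float' object has no attribute 'round'
```

```bash
sed -i "s/o\['width'\].round(4)/round(o['width'],4)/" f.py; python3 f.py
```

```text
t 12.8 fence gap mm 11.81 lat 73.27 z 265.21 Fx 0.96 Fz -2.21 xdir 78.72 tilt [0.05 0.13] w 0.0239
```

```bash
python3 -m creep '[[[0,0.002,0],[0,0,0],255],[[0,0.002,0],[0,0,0],255],[[0,0.002,0],[0,0,0],255],[[0,0,0],[0,0,0],255]]' >/dev/null; python3 f.py; python3 -m creep '[[[0,0.001,0],[0,0,0],255],[[0,0.001,0],[0,0,0],255]]' >/dev/null; python3 f.py
python3 - <<'E'
from h import *
im,d,i,T=cam('wrist'); np.savez('/tmp/w5',im=im,d=d,T=T,i=[i['fx'],i['fy'],i['cx'],i['cy']])
im2,d2,i2,T2=cam('top'); a=cv2.resize(im[130:300,220:440],(660,300)); b=cv2.resize(im2[140:200,255:390],(660,293),interpolation=2); save('w5.png',np.vstack([a,b]))
E
```

```text
t 13.2 fence gap mm 5.44 lat 73.28 z 265.19 Fx 0.53 Fz -1.52 xdir 78.72 tilt [0.04 0.12] w 0.0236
t 13.4 fence gap mm 4.26 lat 73.28 z 264.93 Fx -6.91 Fz 4.27 xdir 78.7 tilt [ 0.03 -0.04] w 0.0239
```

View pics/w5.png

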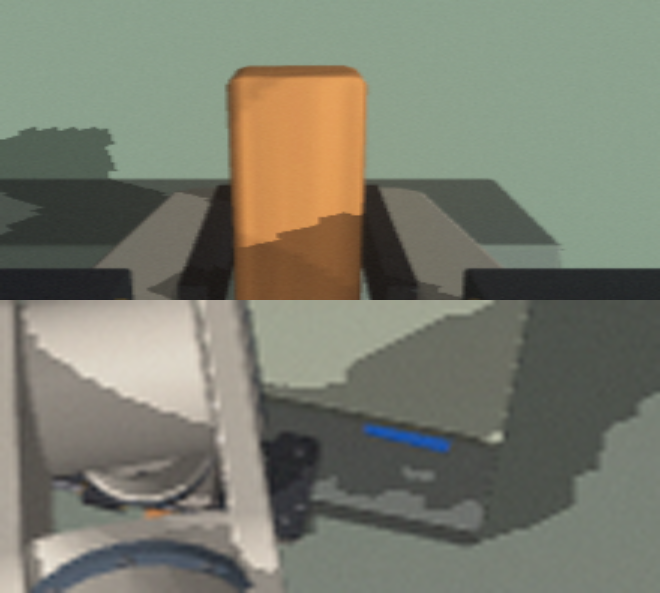

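The wrist view shows only the handle and fingers; the top view shows the right packer still out and the left area hidden by the arm. At a nominal gap of 4.3 mm the force jumped to 6.9 N, so I hold and read again.

```bash
python3 f.py; python3 -m creep '[[[0,0,0],[0,0,0],255]]' >/dev/null; python3 f.py; python3 -m creep '[[[0,0,0],[0,0,0],255]]' >/dev/null; python3 f.py; python3 - <<'E'
from h import *
print(readout.get_obs()['wrist_torque'])
im,d,i,T=cam('scene'); save('s2.png',cv2.resize(im[140:300,240:460],(770,560),interpolation=2))
E
```

```text
t 13.5 fence gap mm 4.3 lat 73.33 z 264.97 Fx -5.88 Fz 0.16 xdir 78.71 tilt [ 0.03 -0.04] w 0.0234
t 13.6 fence gap mm 4.33 lat 73.38 z 265.05 Fx 0.78 Fz 0.56 xdir 78.71 tilt [ 0.03 -0.04] w 0.024
t 13.7 fence gap mm 4.32 lat 73.38 z 265.1 Fx -1.44 Fz -0.71 xdir 78.71 tilt [ 0.03 -0.03] w 0.0236
[ 0.09289712  0.0836568  -0.03345695]
```

View pics/s2.png

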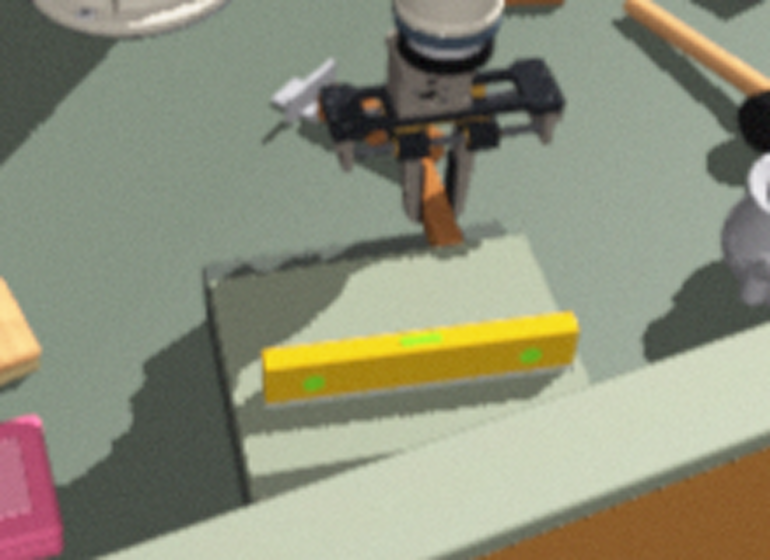

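```bash
for k in 1; do python3 -m creep '[[[0,0.0005,0],[0,0,0],255]]' >/dev/null; python3 f.py; python3 -m creep '[[[0,0.0005,0],[0,0,0],255]]' >/dev/null; python3 f.py; python3 -m creep '[[[0,0.0005,0],[0,0,0],255]]' >/dev/null; python3 f.py; done
```

```text
t 13.85 fence gap mm 4.14 lat 73.34 z 265.01 Fx -4.4 Fz 1.19 xdir 78.7 tilt [ 0.03 -0.09] w 0.0236
t 13.95 fence gap mm 3.95 lat 73.35 z 264.96 Fx -5.04 Fz 2.41 xdir 78.69 tilt [ 0.02 -0.15] w 0.0234
t 14.05 fence gap mm 3.76 lat 73.37 z 264.95 Fx -4.77 Fz 3.12 xdir 78.69 tilt [ 0.02 -0.21] w 0.0234
```

Resistance builds at about 5 N with almost no advance, which suggests the fence is on the slab. I check where the handle's rear end really is in the grip (expected −55 mm).

```bash
python3 - <<'E'
from h import *
for n in('w2','w4','w5'):
    z=np.load(f'/tmp/{n}.npz'); im,d=z['im'],z['d']; i=dict(zip(['fx','fy','cx','cy'],z['i'])); Tc=np.array(camera_info('wrist')['T_tool_cam'])
    P=pts(d,i,Tc); hsv=cv2.cvtColor(im,cv2.COLOR_RGB2HSV);H,S=hsv[...,0],hsv[...,1]
    m=(H>3)&(H<18)&(S>100)&(P[...,2]<.25)&(P[...,2]>.1); m[:, :280]=0; m[:,360:]=0; m[290:]=0
    c=range(305,336); top=[np.nonzero(m[:,k])[0].min() for k in c]
    q=P[m]; 
    for zz in(.1716,.1956): print(n,'rear row',np.median(top),'y at z',zz,(plane(320,np.median(top)-.5,zz,i,Tc)).round(4))
    b=m[200:280]; u=[(np.nonzero(r)[0].min(),np.nonzero(r)[0].max()) for r in m[180:230:10]]
    print(u,'z vs y',[(P[r,320,1:]).round(4).tolist() for r in (175,180,200,240,280)])
E
```

```text
w2 rear row 168.0 y at z 0.1716 [ 0.0013 -0.0532  0.1716]
w2 rear row 168.0 y at z 0.1956 [ 0.0014 -0.0497  0.1956]
[(np.int64(296), np.int64(341)), (np.int64(296), np.int64(341)), (np.int64(297), np.int64(341)), (np.int64(296), np.int64(341)), (np.int64(297), np.int64(340))] z vs y [[-0.0492, 0.173], [-0.0469, 0.1719], [-0.0367, 0.1715], [-0.0143, 0.1732], [0.0096, 0.1737]]
w4 rear row 168.0 y at z 0.1716 [ 0.0013 -0.0532  0.1716]
w4 rear row 168.0 y at z 0.1956 [ 0.0014 -0.0497  0.1956]
[(np.int64(296), np.int64(341)), (np.int64(296), np.int64(341)), (np.int64(297), np.int64(341)), (np.int64(297), np.int64(341)), (np.int64(297), np.int64(340))] z vs y [[-0.0494, 0.1722], [-0.0469, 0.172], [-0.0366, 0.1718], [-0.0144, 0.1731], [0.0088, 0.1723]]
w5 rear row 167.0 y at z 0.1716 [ 0.0013 -0.0537  0.1716]
w5 rear row 167.0 y at z 0.1956 [ 0.0014 -0.0503  0.1956]
[(np.int64(296), np.int64(341)), (np.int64(296), np.int64(341)), (np.int64(297), np.int64(341)), (np.int64(297), np.int64(341)), (np.int64(297), np.int64(340))] z vs y [[-0.0492, 0.1734], [-0.0467, 0.1728], [-0.0364, 0.1726], [-0.0145, 0.1727], [0.0093, 0.1731]]
```

```bash
python3 f.py; python3 - <<'E'
from h import *
z=np.load('/tmp/w4.npz'); d,T=z['d'],z['T']; i=dict(zip(['fx','fy','cx','cy'],z['i'])); P=pts(d,i,T)
a=np.radians(78.7); ex=np.array([np.sin(a),-np.cos(a)]); ey=np.array([np.cos(a),np.sin(a)]); r=P[...,:2]-np.array([.6163,.0133]); X=r@ex*1e3;Y=r@ey*1e3;Z=P[...,2]*1e3
for lo,hi in((-125,-40),(20,45),(60,125)):
    for z0,z1 in((80,88),(88,96)):
        m=(Y>lo)&(Y<hi)&(Z>z0)&(Z<z1)&(abs(X)<15); print(lo,hi,z0,m.sum(),np.percentile(X[m],[10,50,90]).round(1) if m.any() else '')
    m=(Y>lo)&(Y<hi)&(abs(X+55)<8)&(Z>15)&(Z<55); print('  ledge face X',np.median(X[m]).round(2) if m.any() else '')
E
```

```text
t 14.05 fence gap mm 3.76 lat 73.37 z 264.95 Fx -4.77 Fz 3.12 xdir 78.69 tilt [ 0.02 -0.21] w 0.0234
-125 -40 80 214 [-0.2  0.2  0.5]
-125 -40 88 226 [-0.2  0.2  0.5]
  ledge face X -54.85
20 45 80 3 [-0.4  0.   0.2]
20 45 88 0 
  ledge face X -54.81
60 125 80 170 [-0.   0.3  0.6]
60 125 88 177 [-0.   0.3  0.6]
  ledge face X -54.72
```

```bash
python3 - <<'E'
from h import *
im,d,i,_=cam('wrist'); T=np.array(i['T_tool_cam']); P=pts(d,i,T)
m=np.zeros(d.shape,bool); m[150:290,150:470]=1
# ledge top and its front face, tool coords (y fwd, z down)
for lo,hi in((-.12,-.05),(.03,.06)):
    X,Y,Z=P[...,0],P[...,1],P[...,2]
    s=m&(X>lo)&(X<hi)
    top=s&(Z>.188)&(Z<.203)&(Y>-.02); f=s&(Z>.21)&(Z<.25)&(abs(Y-.012)<.02)
    print('ledge top z',np.median(Z[top]),'y min',np.percentile(Y[top],[0.5,2]).round(4),'face y',np.median(Y[f]).round(4) if f.any() else None,f.sum())
hsv=cv2.cvtColor(im,cv2.COLOR_RGB2HSV);b=(hsv[...,0]>3)&(hsv[...,0]<18)&(hsv[...,1]>100)&(P[...,2]<.2)&(P[...,2]>.15)&m
v,u=np.nonzero(b&(abs(np.indices(d.shape)[1]-319)<12)); print('rear row',v.min(),'y/z pts',[P[r,319,1:].round(4).tolist() for r in range(v.min()-1,v.min()+9,2)])
E
```

```text
ledge top z 0.1971122531423023 y min [0.0141 0.0144] face y 0.0148 2038
ledge top z 0.19720296822845004 y min [0.0141 0.0143] face y 0.0149 593
rear row 168 y/z pts [[-0.0503, 0.1933], [-0.0504, 0.1856], [-0.0501, 0.1803], [-0.0498, 0.1756], [-0.0491, 0.1736]]
```

In one camera frame, the ledge face is at y=14.8 mm (so the slab edge is at 69.8) and the handle's rear face is at −50.3 (so the fence is at 69.7). The gap is ≈0.1 mm, so the fence rests on the slab. I back out and move to the right packer.

```bash
python3 -m creep '[[[0,-0.003,-0.0005],[-0.1,0.1,0],255],[[0,-0.01,0],[0,0,0],255],[[0,-0.015,0],[0,0,0],255],[[0,-0.015,0],[0,0,0],255],[[0,-0.005,-0.01],[0,0,0],255],[[0,0,-0.01],[0,0,0],255],[[0,0,0],[0,0,0],255]]'>/dev/null; python3 f.py; python3 -m creep '[[[-0.03,0,0],[0,0,0],255],[[-0.035,0,0],[0,0,0],255],[[-0.035,0,0],[0,0,0],255],[[-0.03,0,0],[0,0,0],255],[[-0.01,0,0],[0,0,0],255],[[0,0,0],[0,0,0],255],[[0,0,0],[0,0,0],255]]'>/dev/null; python3 f.py; sed -i 's/^togo.*/togo([.493,-.033,.268],78.7)/' g.py;python3 g.py
```

```text
t 14.8 fence gap mm 55.83 lat 72.97 z 286.95 Fx 0.13 Fz -3.07 xdir 78.73 tilt [0.11 0.01] w 0.0237
t 15.5 fence gap mm 51.54 lat -70.24 z 290.31 Fx -0.26 Fz -2.87 xdir 78.79 tilt [0.27 0.65] w 0.0238
t 15.5 pos [ 0.4883 -0.0327  0.2903] shift [0.0006 0.0044 0.0224] turn [ 0.65 -0.27  0.09] F [-0.3  -0.16 -2.87] w 0.0238 q6 [-0.07  0.29  2.02  0.    0.81 -1.45]
```

```bash
python3 -m creep '[[[0.0005,0.003,0.01],[0.4,-0.2,0.1],255],[[0,0.001,0.008],[0.2,-0.1,0],255],[[0,0,0.004],[0,0,0],255],[[0,0,0],[0,0,0],255]]'>/dev/null; python3 f.py; python3 g.py; python3 - <<'E'
from h import *
im,d,i,_=cam('wrist'); T=np.array(i['T_tool_cam']); P=pts(d,i,T); X,Y,Z=P[...,0],P[...,1],P[...,2]
m=np.zeros(d.shape,bool); m[150:290,150:490]=1
f=m&(abs(X)>.03)&(Z>.21)&(Z<.25)&(abs(Y-.06)<.03); print('face y',np.median(Y[f]).round(4),f.sum(),[P[r,319,1:].round(4).tolist() for r in range(168,175,2)])
E
```

```text
t 15.9 fence gap mm 46.58 lat -66.62 z 266.05 Fx -0.51 Fz -1.93 xdir 78.86 tilt [-0.03  0.  ] w 0.0235
t 15.9 pos [ 0.4938 -0.0302  0.266 ] shift [-0.0029 -0.0003 -0.002 ] turn [0.   0.03 0.16] F [-0.49  0.16 -1.93] w 0.0235 q6 [-0.06  0.34  2.02 -0.    0.78 -1.44]
face y 0.0573 67 [[-0.0505, 0.1886], [-0.0503, 0.1825], [-0.0503, 0.1759], [-0.0496, 0.1738]]
```

```bash
python3 -m creep '[[[-0.003,0,0.0003],[0,0,0.15],255],[[0,0,0.0004],[0,0,0],255],[[0,0,0],[0,0,0],255]]'>/dev/null; python3 f.py; python3 -m creep '[[[0,0.004,0],[0,0,0],255],[[0,0.004,0],[0,0,0],255],[[0,0.004,0],[0,0,0],255],[[0,0,0],[0,0,0],255]]'>/dev/null; python3 f.py
```

```text
t 16.25 fence gap mm 46.51 lat -69.56 z 265.62 Fx -0.46 Fz -2.69 xdir 78.73 tilt [-0.03  0.01] w 0.0241
t 16.65 fence gap mm 33.07 lat -69.73 z 266.28 Fx 1.32 Fz -3.39 xdir 78.7 tilt [-0.02  0.1 ] w 0.0238
```

```bash
python3 -m creep '[[[0,0,0.0007],[0,0,0],255],[[0,0,0.0003],[0,0,0],255]]'>/dev/null; python3 f.py; python3 -m creep '[[[0,0.004,0],[0,0,0],255],[[0,0.004,0],[0,0,0],255],[[0,0.004,0],[0,0,0],255],[[0,0.004,0],[0,0,0],255],[[0,0,0],[0,0,0],255]]'>/dev/null; python3 f.py
```

```text
t 16.85 fence gap mm 32.89 lat -69.72 z 265.22 Fx 0.12 Fz -2.5 xdir 78.7 tilt [-0.01  0.11] w 0.0238
t 17.35 fence gap mm 15.5 lat -69.68 z 265.3 Fx 0.1 Fz -1.68 xdir 78.71 tilt [-0.01  0.11] w 0.0241
```

```bash
python3 -m creep '[[[0,0.003,0],[0,0,0],255],[[0,0.003,0],[0,0,0],255],[[0,0.002,0],[0,0,0],255],[[0,0,0],[0,0,0],255]]'>/dev/null; python3 f.py; python3 -m creep '[[[0,0.0008,0],[0,0,0],255]]' >/dev/null; python3 f.py;python3 -m creep '[[[0,0.0007,0],[0,0,0],255]]' >/dev/null; python3 f.py
```

```text
t 17.75 fence gap mm 6.77 lat -69.71 z 265.26 Fx 0.88 Fz -1.57 xdir 78.7 tilt [-0.01  0.1 ] w 0.0238
t 17.85 fence gap mm 6.04 lat -69.72 z 265.19 Fx -0.34 Fz -1.46 xdir 78.7 tilt [-0.01  0.08] w 0.0237
t 17.95 fence gap mm 5.35 lat -69.72 z 265.21 Fx -0.35 Fz -0.9 xdir 78.71 tilt [-0.01  0.08] w 0.0237
```

```bash
for k in 1; do python3 -m creep '[[[0,0.0005,0],[0,0,0],255]]' >/dev/null; python3 f.py;python3 -m creep '[[[0,0.0005,0],[0,0,0],255]]' >/dev/null; python3 f.py; python3 -m creep '[[[0,0.0005,0],[0,0,0],255]]' >/dev/null; python3 f.py; python3 -m creep '[[[0,0.0005,0],[0,0,0],255]]' >/dev/null; python3 f.py; done; python3 - <<'E'
from h import *
im,d,i,_=cam('wrist'); T=np.array(i['T_tool_cam']); P=pts(d,i,T); X,Y,Z=P[...,0],P[...,1],P[...,2]
m=np.zeros(d.shape,bool); m[150:290,150:490]=1
f=m&(abs(X)>.03)&(Z>.21)&(Z<.25)&(abs(Y-.015)<.03); print('face y',np.median(Y[f]).round(4),f.sum(),[P[r,319,1:].round(4).tolist() for r in range(168,175,2)])
E
```

```text
t 18.05 fence gap mm 4.87 lat -69.73 z 265.2 Fx -0.38 Fz -1.81 xdir 78.71 tilt [-0.02  0.07] w 0.0237
t 18.15 fence gap mm 4.53 lat -69.73 z 265.15 Fx -2.15 Fz -1.83 xdir 78.7 tilt [-0.01  0.04] w 0.0236
t 18.25 fence gap mm 4.33 lat -69.69 z 265.06 Fx -3.49 Fz 0.0 xdir 78.7 tilt [-0.01 -0.01] w 0.0239
t 18.35 fence gap mm 4.16 lat -69.69 z 265.03 Fx -3.47 Fz 0.9 xdir 78.7 tilt [-0.02 -0.07] w 0.0238
face y 0.0148 3387 [[-0.0502, 0.1905], [-0.0504, 0.1818], [-0.0503, 0.1756], [-0.0495, 0.1743]]
```

Contact again: 3.5 N, and the same camera gap check gives ≈0.1 mm. I withdraw and carry the gauge back to its old spot.

```bash
python3 -m creep '[[[0,-0.003,-0.0005],[0,0,0],255],[[0,-0.01,0],[0,0,0],255],[[0,-0.015,0],[0,0,0],255],[[0,-0.015,0],[0,0,0],255],[[0,-0.01,-0.01],[0,0,0],255],[[0,0,-0.02],[0,0,0],255],[[0,0,-0.03],[0,0,0],255],[[0,0,-0.02],[0,0,0],255],[[0,0,0],[0,0,0],255]]'>/dev/null; sed -i 's/^togo.*/togo([.4103,.2831,.1956],64.9)/' g.py;python3 g.py
```

```text
t 19.3 pos [ 0.4759 -0.0301  0.3463] shift [ 0.2945 -0.1253  0.1507] turn [-0.12  0.08 13.82] F [ 1.25 -0.1  -2.97] w 0.024 q6 [-0.07  0.19  2.   -0.    0.95 -1.44]
```

```bash
python3 -m creep '[[[0.035,-0.015,0],[0,0,0],255],[[0.042,-0.018,0],[0,0,0],255],[[0.042,-0.018,0],[0,0,0],255],[[0.042,-0.018,0],[0,0,0],255],[[0.042,-0.018,0],[0,0,0],255],[[0.035,-0.016,0],[0,0,4],255],[[0.025,-0.01,0],[0,0,5],255],[[0,0,0.01],[0,0,4],255],[[0,0,0],[0,0,0],255]]'>/dev/null; python3 g.py
```

```text
t 20.2 pos [0.4117 0.2589 0.3272] shift [ 0.0218 -0.0113  0.1315] turn [-0.1   0.2   0.18] F [-0.21 -1.48 -2.96] w 0.0238 q6 [ 0.56  0.24  2.   -0.    0.91 -0.58]
```

```bash
python3 -m creep '[[[0.01,-0.006,0.02],[0,0,0],255],[[0.008,-0.004,0.03],[0,0.1,0.1],255],[[0.003,-0.001,0.03],[0,0.1,0],255],[[0,0,0.025],[0,0,0],255],[[0,0,0.01],[0,0,0],255],[[0,0,0],[0,0,0],255],[[0,0,0],[0,0,0],255]]'>/dev/null; python3 g.py
```

```text
t 20.9 pos [0.41   0.2803 0.2073] shift [ 0.0027 -0.0009  0.0117] turn [-0.08  0.01  0.64] F [-0.7   0.07 -3.09] w 0.0239 q6 [ 0.6   0.45  2.05  0.    0.65 -0.55]
```

```bash
python3 -m creep '[[[0,0,0.005],[0,0,0],255],[[0,0,0.003],[0,0,0],255],[[0,0,0.001],[0,0,0],255],[[0,0,0],[0,0,0],255]]'>/dev/null; python3 g.py; python3 -m creep '[[[0,0,0.001],[0,0,0],255],[[0,0,0],[0,0,0],255]]'>/dev/null; python3 g.py; python3 -m creep '[[[0,0,0.0008],[0,0,0],255],[[0,0,0],[0,0,0],255]]'>/dev/null; python3 g.py
```

```text
t 21.3 pos [0.4114 0.2806 0.2007] shift [ 0.0018 -0.0021  0.0051] turn [ 0.09 -0.26  0.65] F [ 0.53 -0.72 -2.46] w 0.0236 q6 [ 0.6   0.46  2.05  0.    0.63 -0.55]
t 21.5 pos [0.4116 0.2807 0.2002] shift [ 0.0016 -0.0021  0.0046] turn [ 0.12 -0.31  0.65] F [ 0.27 -0.91 -3.4 ] w 0.0239 q6 [ 0.6   0.46  2.05  0.    0.63 -0.55]
t 21.7 pos [0.4116 0.2808 0.1995] shift [ 0.0015 -0.0021  0.0039] turn [ 0.13 -0.33  0.66] F [-0.47 -0.29 -2.52] w 0.0234 q6 [ 0.6   0.46  2.05  0.    0.62 -0.55]
```

```bash
python3 -m creep '[[[0,0,0.002],[0,-0.2,0],255],[[0,0,0.001],[0,0,0],255],[[0,0,0],[0,0,0],255]]'>/dev/null; python3 g.py; python3 -m creep '[[[0,0,0.001],[0,0,0],255],[[0,0,0],[0,0,0],255]]'>/dev/null; python3 g.py; python3 -m creep '[[[0,0,0.0008],[0,0,0],255],[[0,0,0],[0,0,0],255]]'>/dev/null; python3 g.py
```

```text
t 22.0 pos [0.4116 0.2809 0.1962] shift [ 0.0015 -0.0021  0.0006] turn [ 0.13 -0.1   0.67] F [-0.63 -1.15 -2.12] w 0.0237 q6 [ 0.6   0.47  2.05 -0.    0.62 -0.55]
t 22.2 pos [0.4117 0.281  0.1957] shift [ 0.0013 -0.0021  0.0001] turn [ 0.13 -0.11  0.67] F [-0.62 -0.62 -0.3 ] w 0.0238 q6 [ 0.6   0.47  2.05 -0.    0.62 -0.55]
t 22.4 pos [0.4118 0.281  0.1958] shift [ 0.0013 -0.0022  0.0002] turn [ 0.14 -0.12  0.67] F [-0.6  -0.39 -1.71] w 0.0238 q6 [ 0.6   0.47  2.05 -0.    0.62 -0.55]
```

```bash
python3 -m creep '[[[0,0,0],[0,0,0],0],[[0,0,0],[0,0,0],0],[[0,0,0],[0,0,0],0],[[0,0,0],[0,0,0],0],[[0,0,0],[0,0,0],0],[[0,0,0],[0,0,0],0],[[0,0,0],[0,0,0],0]]'; python3 -m creep '[[[0,0,-0.005],[0,0,0],0],[[0,0,-0.02],[0,0,0],0],[[0,0,-0.04],[0,0,0],0],[[0,0,-0.045],[0,0,0],0],[[0,0,-0.045],[0,0,0],0],[[0,-0.03,-0.04],[0,0,0],0],[[0,-0.03,0],[0,0,0],0],[[0,0,0],[0,0,0],0],[[0,0,0],[0,0,0],0]]'
python3 - <<'E'
from h import *
im,d,i,T=cam('top'); np.savez('/tmp/top2',im=im,d=d,T=T); 
w,_,_,_=cam('wrist'); s,_,_,_=cam('scene')
save('fin.png',np.vstack([cv2.resize(im[80:280,150:400],(500,400),interpolation=2)[:300], cv2.resize(w,(480,300))[:,:].repeat(1,1) if 0 else cv2.resize(w,(500,300))]))
z=np.load('/tmp/top.npz'); a=z['im']; ii=dict(zip(['fx','fy','cx','cy'],z['i']))
from scipy import ndimage
df=np.abs(a.astype(int)-im.astype(int)).max(2)>60
for nm,r in dict(slab=(90,190,270,372),lota=(115,165,180,220),mallet=(175,265,150,185),soap=(130,175,395,435),mug=(165,215,440,490),scrub=(185,282,392,425)).items(): print(nm,df[r[0]:r[1],r[2]:r[3]].sum())
P0=pts(z['d'],ii,T);P1=pts(d,ii,T); e=np.radians(78.7); ex=np.array([np.sin(e),-np.cos(e)])
for P in(P0,P1):
    r=P[...,:2]-np.array([.6163,.0133]); X=r@ex; m=(P[...,2]>.085)&(P[...,2]<.12)&(abs(X)<.03); m[:90]=0; m[200:]=0; m[:,:270]=0; m[:,372:]=0; print(m.sum(),np.percentile(X[m],[1,5]).round(4))
hsv=cv2.cvtColor(im,cv2.COLOR_RGB2HSV); print('blue px',((hsv[...,0]>100)&(hsv[...,0]<125)&(hsv[...,1]>130))[140:190,270:370].sum())
E
```

```text
clock: 23.1
eef_pos: [0.4123, 0.2814, 0.1958]
orientation: [0.0, 0.841, 0.542, 0.002]
wrist_force: [1.0, -0.5, 0.8]
width: 0.0774
clock: 24.0
eef_pos: [0.356, 0.3056, 0.4004]
orientation: [-0.0, 0.841, 0.541, 0.003]
wrist_force: [-0.4, -0.1, -0.5]
width: 0.0918
slab 107
lota 0
mallet 1224
soap 115
mug 299
scrub 601
865 [-0.0002  0.0004]
865 [-0.0004  0.0003]
blue px 0
```

View pics/fin.png

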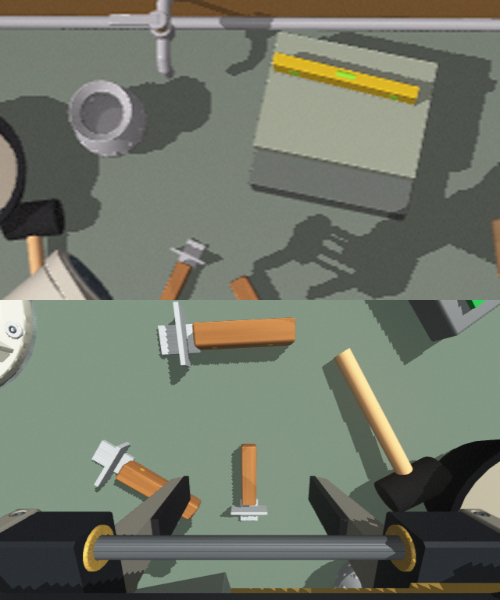

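The final view shows no blue left on the ledge, the slab unmoved (same edge percentiles within 0.2 mm), and the gauge flat on the shelf and released.

```bash
python3 -c "
from plant import ticket
print(ticket.hand_in())"
```

```text
the job is handed in; nothing more can be done
None
```

Both packers are pushed back with the smallest gauge, left first and then right. The gauge is lying flat on the main shelf at its old spot, and I handed the job in at about 24 s.

- **Fence contact:** The wrist camera put the fence about 0.1 mm from the slab edge at both stops. This took account of the gauge sitting roughly 4–5 mm further forward in the grip than I had assumed. The highest push I read was 6.9 N on the left, a brief peak at the end of a row, and 3.5 N on the right. Force was only read after each move, so a short higher peak in between is possible.
- **Slab and packers:** In the top view the slab edge is within 0.2 mm of where it started, and no blue shows on the ledge. I could not see the packers inside the joint, so their 25 mm depth is inferred from the fence contact.
- **Other things:** The level and lota look unchanged. My before/after picture comparison did flag pixels at the mallet, mug, soap box and scrubber. I put that down to the arm and its shadow being somewhere else. The mallet looks untouched in the last view, but I did not check the other three separately.

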